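# Shut the marking machine's drawer and hold its key switch on

### The arm

A 6-joint arm with a two-finger parallel gripper is mounted at the origin on the work surface. World frame = base frame: x ahead of the robot, y to its left, z up, the work surface at z = 0. Lengths are in m, angles in rad, forces in N, time in s.
With the tool pointing down it reaches from about 0.25 to 0.725 m from the base axis. Payload 4 kg.
Tool frame: the origin (TCP) lies midway between the tips of the shut fingers; the grasp point (between the pads) lies 19 mm behind it (bot.grip_point_offset is the distance from the TCP to the grasp point, in m); z points along the fingers, y is the line along which they close (so a half turn about z gives the same grasp; the last joint's range is limited). The gripper opens to 85 mm and grips with 20 to 120 N. Pads are 22 mm wide; open, the fingers measure 114 mm over their backs; the gripper's body (76 mm by 85 mm) begins 54 mm behind the grasp point. The pads swing forward as they close: fully open they stand 13 mm farther back than shut.
Start: joints at [-1.225, 0.241, 0.005, 1.335, 0, 1.571], TCP at [0.169, -0.47, 0.231] pointing down, gripper open.
Joint ranges: [-2.72, 2.72], [-1.05, 1.87], [-1.09, 1.28], [-1.99, 2.15], [-1.42, 1.44], [-3.14, 3.14]. Speed limits (rad/s): [2.79, 2.79, 3.14, 3.14, 3.14, 3.14].

### API

Orientations are given as a unit quaternion [x, y, z, w].
In Python, from workcell import bot gives the robot as it stands.
- The arm moves only by the tool step_arm, never from a script. Its argument "targets" is text: rows parted by semicolons, each of 7 numbers parted by spaces: the opening, from -1 (shut) to 1 (fully open), so that 0 is half open, then the shift along the world's x, y, z normalised to -1 to 1, where 1 is 0.5 m, then the turn, a rotation vector about the world's x, y, z normalised to -1 to 1, where 1 is pi/4 rad. In form: gripper x y z wx wy wz; .... A call has 1 to 10 rows; each row is the pose to reach, as a shift and turn from the pose commanded when the call began; what a row does not reach only later rows make up. A row lasts 1/12 s, in which the tool goes at most 41.7 mm and 7.16 degrees, less where a joint would pass 70% of its speed; a pose out of reach is approached as far as the arm can. A call with a number of a shift or a turn outside -1 to 1 is refused whole. A call with a gripper value outside its range is refused whole. The fingers move at their own pace and stop on an object; the grip force is fixed at half the most. Time passes only in rows, so rows that repeat a pose let the fingers close. It gives the time, the measured TCP pose, the force, the opening and the grip force at its end, in the units of the state.
- bot.get_obs(): the state, without advancing time (a new reading comes with each control period).
- bot.camera(name): name is "scene" or "top" or "wrist"; returns the picture (480x640x3 uint8, red, green, blue); there is no depth.
- bot.camera_info(name): a dict with "vertical_fov" (degrees; the focal length in pixels is half the picture's height over the tangent of half this angle, whatever the lens; pixels are square), "cx", "cy" (the principal point, pixels), "pose" (4x4, takes a point from camera to world coordinates). Camera axes: x right, y up, looking along -z (the intrinsics and any distortion apply to the point x, -y, -z); pixel columns grow to the right and rows downward; lengths in m; the calibration is good to about 2 mm. A picture is of the moment at which its call begins: read the wrist's pose just before it. camera_info takes no time and is no camera call; for the wrist camera it gives the pose at the moment of the call.
- bot.job_done(): hands the job in; it is judged then, once.
The state is a dict: "clock": time; "joint_pos": joint angles; "joint_vel": joint speeds; "tau": joint torques, N m; "eef_pos": TCP position; "tool_rot": TCP orientation; "ft_force": force on the tool from outside, world axes, zero at the start; "ft_torque": the same for the moment, N m; "grip_width": finger opening in m; "grasp_force": force on a finger pad.
Only numpy, scipy, OpenCV 4.12 (cv2) and the standard library are available. Lean on these libraries where they do the work, as an engineer would, in place of code of your own. Each camera call takes 0.05 s, during which the arm holds its last target. There are 200 camera calls.

### The job

The drawer of the part-marking machine has been loaded with brass bushes: push it fully shut. Then take the blue key out of the black key stand, push it all the way into the keyhole of the yellow switch box (its pins are sticky; rocking the key a little while pushing helps), turn it a quarter turn clockwise as seen from above, and finish while still gripping the key and holding it turned, because the switch springs back when let go. Leave the red key, the blue parts bin, the spray can and the metal flange where they are.

Things in the scene. Friction and masses are not known exactly. Their poses are not given: they have to be found in the camera images.
- machine: Part-marking machine: fixed white cabinet 220 mm deep (x), 300 mm wide (y), top 90 mm above the table, grey drawer front facing the robot (-x). Origin: centre of its underside; x points into it, y left, z up. On its top a blue head 75 mm tall (left rear) and the yellow switch box, 56 x 56 x 46 mm with a steel face, centred 55 mm nearer (x -55) and 85 mm to the right (y -85).
- drawer (a joint): Drawer, metres pulled out: 0 = fully shut (hard stop), starts 0.04 to 0.07. It slides along the machine's x axis, opening towards the robot (-x), with about 1 N of friction, and stays where it is left.
- drawer_handle (a point): Middle of the drawer's steel bar handle: a horizontal bar 120 mm long along the machine's y and about 10 mm thick, 35 mm in front of the drawer front, 52 mm above the table; moves with the drawer. Axes are the machine's: x is the way to push it shut.
- keyhole (a point): Centre of the key slot's mouth on the switch box's face, 136 mm above the table. Axes of the machine: slot 17.5 mm along x, 7.5 mm along y, long sides flared 3 mm. The key goes straight down, blade's breadth along x, either way round, till its collar rests on the face (tip 36 mm down). Two sprung sticky pins 13 to 27 mm down resist with up to about 15 N; rocking the yaw by 0.1 rad helps.
- plug (a joint): Turn of the lock's plug, rad: 0 at rest, positive clockwise from above, stop at 1.6 (quarter = 1.57). The slot stops the key from turning until it is within 3 mm of home; once turned, the slot holds it down. A spring (0.1 N m at a quarter turn) turns it back when let go. With play and slip in the grip, the hand turns 0.1 to 0.3 rad more than the plug.
- blue_key_bow (a point): Centre of the key's blue plastic bow (grip): 34 mm wide along the key's x, 10 mm thick along its y, 40 mm tall. z up. Below it: steel collar 22 mm across, 7 mm tall, underside 27 mm below this point; round neck 5 mm thick, 10 mm long; flat blade 14 mm wide along x, 5 mm thick, 26 mm long, its last 8 mm tapered to 7 x 2.5 mm. 45 g. Lift it 40 mm straight up to clear the stand.
- blue_key_tip (a point): Tip (lowest point) of the blue key, on its axis, 63 mm below the bow's centre; axes of the key.
- key_stand: Black fixed key stand, 100 mm (x) x 50 mm (y) x 40 mm tall; origin in the centre of its underside. Two slots 29 mm either side of the centre along its x hold the keys upright, collar on the stand's top, blades and bows along the stand's x. The blue and red keys may be in either slot.
- red_key_bow (a point): Centre of the red bow of the other key, same shape, in the stand's other slot, 58 mm from the blue one. Leave it.
- parts_bin: Loose blue open bin with bolts, 130 x 100 x 60 mm; origin in the centre of its underside. Leave it.
- spray_can: Loose yellow can, 56 mm across, 150 mm tall; origin in the centre of its underside. Leave it.
- flange: Loose aluminium flange, 90 mm across, 34 mm tall, lying flat; origin in the centre of its underside. Leave it.
Things that resemble listed ones, but are neither listed nor needed, are in the scene too. Leave any brown or pink look-alike of the part that bears blue_key_bow alone.

How it is judged:
By the outcome, as a careful person would: the job done as asked, in the order asked, and still so for the second after the job is handed in, while the arm keeps its last pose, push and grip.
It also fails if it takes over 64 s, if anything falls off the work surface, if the arm or the gripper's body presses on something with over 40 N, if the wrist force passes 120 N, or if a joint passes its speed limit or range.

## Working session

There is one attempt and no reset: what is moved stays moved. The work goes in short steps, Python scripts to look and compute and a tool call to move; the robot and the scene stay as the last step left them, time stands still between calls to the robot, and variables do not carry over. Pictures are saved under pics/ and viewed, at most 10 in all, crops included, and the job is handed in when it is done.

Besides the shell and the picture viewer there is one more tool, called after ">>>" as name(argument=value, ...) on one line, values as JSON. step_arm: Moves the arm, as the interface text tells. Scaled input: -1 to 1 covers 0.5 m each way for a shift and pi/4 rad each way for a turn. Its arguments: {"type":"object","properties":{"targets":{"type":"string"}},"required":["targets"]}

```bash
mkdir -p pics; cat > h.py <<'E'
import numpy as np, cv2
from workcell import bot
def snap(n,f):
    i=bot.camera_info(n); im=bot.camera(n); cv2.imwrite(f'pics/{f}.png',im[:,:,::-1]); return im,i
def ray(i,u,v):
    f=240/np.tan(np.radians(i['vertical_fov'])/2); P=np.array(i['pose'])
    pt=np.array([(u-i['cx'])/f,(v-i['cy'])/f])
    k=i.get('distortion')
    d=P[:3,:3]@np.array([pt[0],-pt[1],-1]); return P[:3,3],d
def onz(i,u,v,z):
    o,d=ray(i,u,v); return o+d*(z-o[2])/d[2]
def proj(i,p):
    f=240/np.tan(np.radians(i['vertical_fov'])/2); P=np.array(i['pose'])
    q=P[:3,:3].T@(np.array(p)-P[:3,3]); return i['cx']+f*q[0]/-q[2], i['cy']-f*q[1]/-q[2]
E
python3 - <<'E'
from h import *
np.set_printoptions(precision=3,suppress=True)
for n in('top','scene'):
    im,i=snap(n,n+'0'); print(n,i)
print(bot.camera_info('wrist'))
print(bot.get_obs())
E
```

```text
top {'vertical_fov': 54.78528992574474, 'cx': 321.1712984745421, 'cy': 234.19579019854723, 'pose': array([[ 0.027,  0.992, -0.122,  0.392],
       [-0.999,  0.029,  0.016, -0.065],
       [ 0.019,  0.122,  0.992,  1.315],
       [ 0.   ,  0.   ,  0.   ,  1.   ]])}
scene {'vertical_fov': 53.60990572128989, 'cx': 319.2247954167328, 'cy': 235.7886131803664, 'pose': array([[-0.466, -0.633,  0.619,  1.188],
       [ 0.885, -0.321,  0.337,  0.285],
       [-0.014,  0.705,  0.709,  0.817],
       [ 0.   ,  0.   ,  0.   ,  1.   ]])}
{'vertical_fov': 61.50339266066736, 'cx': 313.03645415285473, 'cy': 242.46323238464916, 'pose': array([[ 0.34 ,  0.904,  0.259,  0.237],
       [-0.94 ,  0.328,  0.092, -0.448],
       [-0.002, -0.275,  0.961,  0.372],
       [ 0.   ,  0.   ,  0.   ,  1.   ]])}
{'clock': 0.1, 'joint_pos': array([-1.225,  0.241,  0.004,  1.335, -0.   ,  1.571]), 'joint_vel': array([ 0.   , -0.001,  0.002, -0.002,  0.002,  0.001]), 'tau': array([ -0.   , -37.314,  25.301,   0.011,  -0.   ,   0.   ]), 'eef_pos': array([ 0.169, -0.47 ,  0.23 ]), 'tool_rot': array([ 0.985,  0.172, -0.   , -0.001]), 'ft_force': array([0.448, 0.222, 0.421]), 'ft_torque': array([0.004, 0.027, 0.015]), 'grasp_force': 0.0, 'grip_width': 0.08591227570782033}
```

View pics/top0.png

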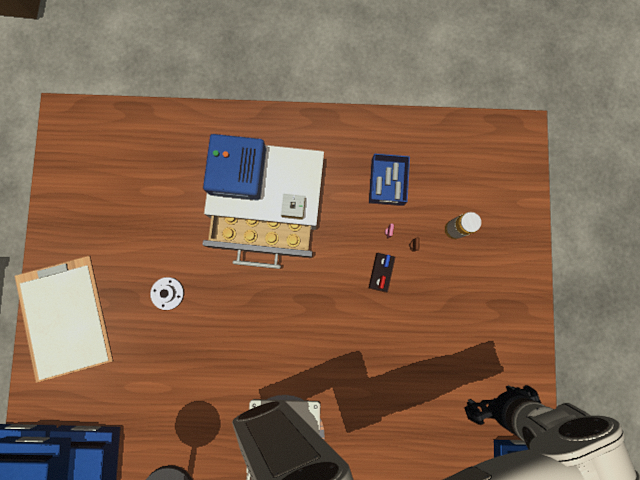

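View pics/scene0.png

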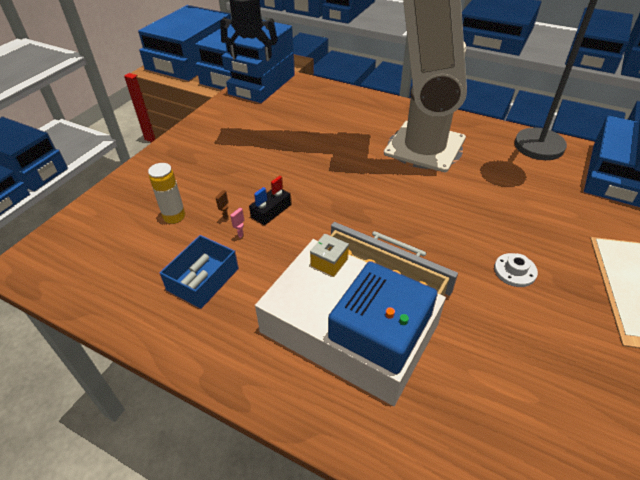

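The top view shows the drawer handle at about (258,265), the blue key at (387,260), the red key at (381,284) and the keyhole at about (293,201). The scene view shows the blue key at about (262,195), with the red one behind it; the pink and brown look-alikes stand loose.

```bash
python3 - <<'E'
from h import *
np.set_printoptions(precision=4,suppress=True)
im=cv2.imread('pics/top0.png'); i=bot.camera_info('top'); s=bot.camera_info('scene'); sm=cv2.imread('pics/scene0.png')
def cen(im,m,box):
    x0,y0,x1,y1=box; k=np.zeros(m.shape,np.uint8); k[y0:y1,x0:x1]=m[y0:y1,x0:x1]
    v,u=np.nonzero(k); return u.mean(),v.mean(),len(u),k
def col(im):
    b,g,r=[im[...,k].astype(int) for k in range(3)]
    return ((b>r+50)&(b>g+40)),((r>g+80)&(r>b+80)&(r>130)&(g<60))
B,R=col(im); B2,R2=col(sm)
def tri(a,b):
    o1,d1=ray(i,*a);o2,d2=ray(s,*b); A=np.c_[d1,-d2]; t=np.linalg.lstsq(A,o2-o1,rcond=None)[0]
    p,q=o1+t[0]*d1,o2+t[1]*d2; return (p+q)/2,np.linalg.norm(p-q)
for n,m,m2,bx in(('blue',B,B2,(370,250,398,272)),('red',R,R2,(370,272,398,295))):
    c=cen(im,m,bx); c2=cen(sm,m2,(245,170,300,215)); print(n,c[:3],c2[:3],tri(c[:2],c2[:2]),onz(i,*c[:2],.067+.02))
# white top edges of cabinet
g=cv2.cvtColor(im,cv2.COLOR_BGR2HSV); W=((g[...,1]<40)&(g[...,2]>200)).astype(np.uint8); W[:130]=0;W[250:]=0;W[:,:195]=0;W[:,335:]=0
cs=max(cv2.findContours(W,0,2)[0],key=cv2.contourArea); h=cv2.convexHull(cs); ap=cv2.approxPolyDP(h,4,True)[:,0]
print('white'); 
for p in ap: print(p,onz(i,*p,.09))
D=((im.max(2)<50)).astype(np.uint8); D[:250]=0;D[296:]=0;D[:,:362]=0;D[:,400:]=0
cs=max(cv2.findContours(D,0,2)[0],key=cv2.contourArea); r=cv2.minAreaRect(cs); print('stand',r)
for p in cv2.boxPoints(r): print(p,onz(i,*p,.04))
a=cv2.resize(im[180:280,200:330],None,fx=6,fy=6,interpolation=cv2.INTER_CUBIC); cv2.imwrite('pics/c1.png',a)
E
```

```text
blue (np.float64(386.97872340425533), np.float64(260.40425531914894), 47) (np.float64(259.96153846153845), np.float64(196.06153846153848), 130) (array([ 0.4789, -0.2638,  0.067 ]), np.float64(0.0016263240670588593)) [ 0.4779 -0.2613  0.087 ]
red (np.float64(382.55555555555554), np.float64(281.55555555555554), 36) (np.float64(276.0344827586207), np.float64(179.24137931034483), 29) (array([ 0.4217, -0.2506,  0.0829]), np.float64(0.00017745613867138965)) [ 0.4216 -0.2501  0.087 ]
white
[323 152] [ 0.7683 -0.0833  0.09  ]
[315 224] [ 0.5696 -0.0671  0.09  ]
[205 213] [0.5906 0.2269 0.09  ]
[207 194] [0.6423 0.2245 0.09  ]
[268 146] [0.7802 0.0668 0.09  ]
stand ((381.1646728515625, 271.7588195800781), (18.656015396118164, 35.46812438964844), 12.52880859375)
[368.2117 287.0471] [ 0.4067 -0.2179  0.04  ]
[375.9058 252.4235] [ 0.5024 -0.2379  0.04  ]
[394.1176 256.4706] [ 0.4927 -0.2885  0.04  ]
[386.4235 291.0941] [ 0.397  -0.2681  0.04  ]
```

View pics/c1.png

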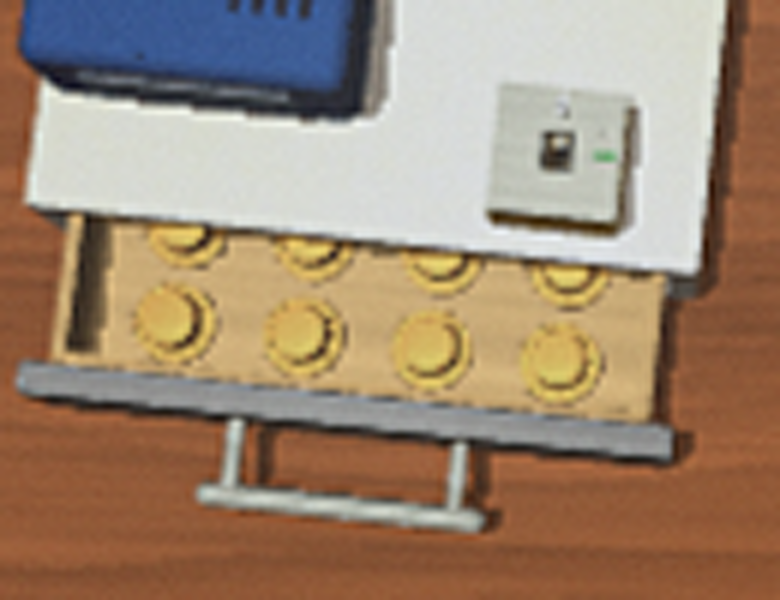

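The crop shows the handle bar from (233.3,262.3) to (280.8,266.7) in full-picture pixels and the keyhole at (292.8,205). The blue bow is near (0.478,-0.262) with yaw -0.20; the machine's yaw is about -0.077.

```bash
python3 - <<'E'
from h import *
np.set_printoptions(precision=4,suppress=True)
i=bot.camera_info('top')
a,b=onz(i,233.3,262.3,.055),onz(i,280.8,266.7,.055); print(a,b,(a+b)/2,np.linalg.norm(a-b),np.arctan2(-(a-b)[0],(a-b)[1]))
k=onz(i,292.8,205,.136); print('hole',k)
c=onz(i,315,224,.09); y=-.077; X=np.array([np.cos(y),np.sin(y),0]); Y=np.array([-X[1],X[0],0])
print('from corner',c+.055*X+.065*Y)
h=(a+b)/2; print('handle in machine rel. hole', (h-k)@X,(h-k)@Y)
print('shift to before handle', h-.06*X-[.169,-.47,.23])
E
```

```text
[0.4633 0.1512 0.055 ] [0.455  0.0222 0.055 ] [0.4591 0.0867 0.055 ] 0.12923682688994673 -0.06454182187034777
hole [ 0.6108 -0.0084  0.136 ]
from corner [ 0.6295 -0.0066  0.09  ]
handle in machine rel. hole -0.15850600394998382 0.0831243413573004
shift to before handle [ 0.2303  0.5613 -0.175 ]
```

>>> step_arm(targets="-1 0.24 0.56 0 0 0 1; -1 0.24 0.56 0 0 0 1; -1 0.24 0.56 0 0 0 1; -1 0.24 0.56 0 0 0 1; -1 0.24 0.56 0 0 0 1; -1 0.24 0.56 0 0 0 1; -1 0.24 0.56 0 0 0 1; -1 0.24 0.56 0 0 0 1; -1 0.24 0.56 0 0 0 1")

```text
clock: 0.85
eef_pos: [0.2899, -0.1876, 0.2311]
tool_rot: [0.843, 0.538, 0.0, -0.0]
ft_force: [-0.1, 0.6, 0.3]
grip_width: -0.0002
grasp_force: 0.0
```

```bash
python3 -c "
from workcell import bot
o=bot.get_obs();print(o['joint_pos'],o['eef_pos'],o['tool_rot'])"
```

```text
[-5.74920289e-01 -6.84409621e-02 -3.38726215e-01  1.30110326e+00
  7.06099845e-04  1.42941469e+00] [ 0.28994721 -0.18761081  0.23114852] [ 8.42640074e-01  5.38477013e-01  1.98622352e-04 -4.15770866e-04]
```

>>> step_arm(targets="-1 0.2 0.56 0 0 0 1; -1 0.2 0.56 0 0 0 1; -1 0.2 0.56 0 0 0 1; -1 0.2 0.56 0 0 0 1; -1 0.2 0.56 0 0 0 1; -1 0.2 0.56 0 0 0 1; -1 0.2 0.56 0 0 0 1; -1 0.2 0.56 0 0 0 1")

```text
clock: 1.52
eef_pos: [0.3917, 0.094, 0.231]
tool_rot: [0.572, 0.82, 0.001, -0.0]
ft_force: [0.7, -0.5, 0.5]
grip_width: 0.0004
grasp_force: 0.0
```

>>> step_arm(targets="-1 0 0 -0.2 0 0 1; -1 0 0 -0.38 0 0 1; -1 0 0 -0.38 0 0 1; -1 0 0 -0.38 0 0 1; -1 0 0 -0.38 0 0 1; -1 0 0 -0.38 0 0 1; -1 0 0 -0.38 0 0 1; -1 0 0 -0.38 0 0 1")

```text
clock: 2.18
eef_pos: [0.389, 0.0882, 0.0403]
tool_rot: [0.219, 0.976, -0.001, -0.001]
ft_force: [0.8, 0.2, -0.3]
grip_width: 0.0001
grasp_force: 0.0
```

>>> step_arm(targets="-1 0.06 -0.004 0 0 0 0.46; -1 0.08 -0.006 0 0 0 0.46; -1 0.1 -0.007 0 0 0 0.46; -1 0.12 -0.008 0 0 0 0.46; -1 0.14 -0.010 0 0 0 0.46; -1 0.16 -0.011 0 0 0 0.46; -1 0.18 -0.013 0 0 0 0.46; -1 0.19 -0.013 0 0 0 0.46; -1 0.2 -0.014 0 0 0 0.46; -1 0.2 -0.014 0 0 0 0.46")

```text
clock: 3.02
eef_pos: [0.4906, 0.0824, 0.0414]
tool_rot: [0.04, 0.999, 0.0, 0.001]
ft_force: [0.2, 0.0, 0.0]
grip_width: -0.0001
grasp_force: 0.0
```

>>> step_arm(targets="-1 0.004 0 0 0 0 0; -1 0.008 0 0 0 0 0; -1 0.012 0 0 0 0 0; -1 0.012 0 0 0 0 0")

```text
clock: 3.35
eef_pos: [0.4955, 0.0826, 0.0413]
tool_rot: [0.039, 0.999, -0.0, -0.0]
ft_force: [-0.8, -1.0, -0.4]
grip_width: 0.0002
grasp_force: 0.2
```

>>> step_arm(targets="-1 0.004 0 0 0 0 0; -1 0.008 0 0 0 0 0; -1 0.012 0 0 0 0 0; -1 0.016 0 0 0 0 0")

```text
clock: 3.68
eef_pos: [0.5035, 0.0825, 0.0413]
tool_rot: [0.039, 0.999, -0.0, -0.0]
ft_force: [-1.6, 0.2, -0.0]
grip_width: 0.0
grasp_force: 0.5
```

```bash
python3 - <<'E'
from h import *
im,i=snap('top','top1')
c=cv2.resize(im[170:280,190:340],None,fx=5,fy=5,interpolation=cv2.INTER_CUBIC); cv2.imwrite('pics/c2.png',c[:,:,::-1])
E
```

```text
(no output)
```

View pics/c2.png

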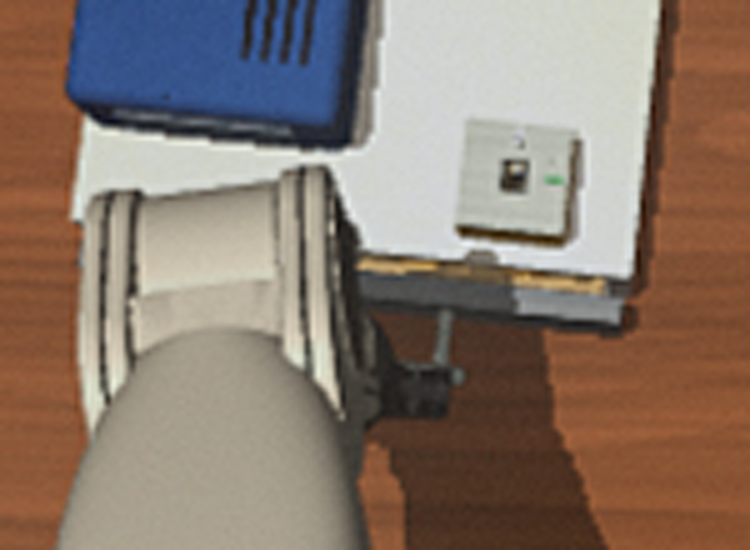

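The crop shows the drawer nearly shut, with a thin sliver of tray still visible at about (480,268). I'll push on gently to the stop.

>>> step_arm(targets="-1 0.004 0 0 0 0 0; -1 0.008 0 0 0 0 0; -1 0.012 0 0 0 0 0; -1 0.016 0 0 0 0 0; -1 0.016 0 0 0 0 0")

```text
clock: 4.15
eef_pos: [0.5119, 0.0826, 0.0413]
tool_rot: [0.039, 0.999, 0.0, 0.0]
ft_force: [-0.6, -0.0, -0.1]
grip_width: -0.0
grasp_force: 0.3
```

>>> step_arm(targets="-1 0.003 0 0 0 0 0; -1 0.006 0 0 0 0 0; -1 0.008 0 0 0 0 0; -1 0.008 0 0 0 0 0")

```text
clock: 4.48
eef_pos: [0.512, 0.0827, 0.0409]
tool_rot: [0.039, 0.999, 0.0, -0.003]
ft_force: [-9.9, -0.6, 7.1]
grip_width: -0.0002
grasp_force: 4.5
```

>>> step_arm(targets="-1 0.002 0 0 0 0 0; -1 0.002 0 0 0 0 0; -1 -0.05 0 0 0 0 0; -1 -0.1 0.005 0 0 0 0; -1 -0.1 0 0.12 0 0 0; -1 -0.1 0 0.24 0 0 0; -0.3 -0.1 -0.1 0.3 0 0 -0.15; -0.3 -0.1 -0.2 0.3 0 0 -0.15; -0.3 -0.1 -0.3 0.3 0 0 -0.15; -0.3 -0.1 -0.4 0.3 0 0 -0.15")

```text
clock: 5.32
eef_pos: [0.4676, -0.0638, 0.1893]
tool_rot: [0.097, 0.995, -0.0, 0.004]
ft_force: [1.6, 1.0, -0.3]
grip_width: 0.0301
grasp_force: 0.0
```

>>> step_arm(targets="0 0.03 -0.29 0 0 0 0; 0 0.03 -0.29 0 0 0 0; 0 0.03 -0.29 0 0 0 0; 0 0.03 -0.29 0 0 0 0; 0 0.03 -0.29 0 0 0 0; 0 0.03 -0.29 0 0 0 0")

```text
clock: 5.82
eef_pos: [0.4808, -0.2089, 0.1863]
tool_rot: [0.099, 0.995, 0.0, 0.0]
ft_force: [-0.3, 1.1, -0.6]
grip_width: 0.0426
grasp_force: 0.0
```

```bash
python3 - <<'E'
from h import *
im,i=snap('wrist','w1'); o=bot.get_obs(); print(o['eef_pos'],o['tool_rot'],i['pose'])
E
```

```text
[ 0.48061158 -0.20780391  0.1862516 ] [9.83745761e-02 9.95149408e-01 2.43346461e-04 1.96945785e-04] [[ 1.96118439e-01 -9.42212700e-01 -2.71611460e-01  4.13626156e-01]
 [ 9.80579910e-01  1.88663257e-01  5.35650618e-02 -1.96422217e-01]
 [ 7.73420956e-04 -2.76841837e-01  9.60915188e-01  3.27378820e-01]
 [ 0.00000000e+00  0.00000000e+00  0.00000000e+00  1.00000000e+00]]
```

View pics/w1.png

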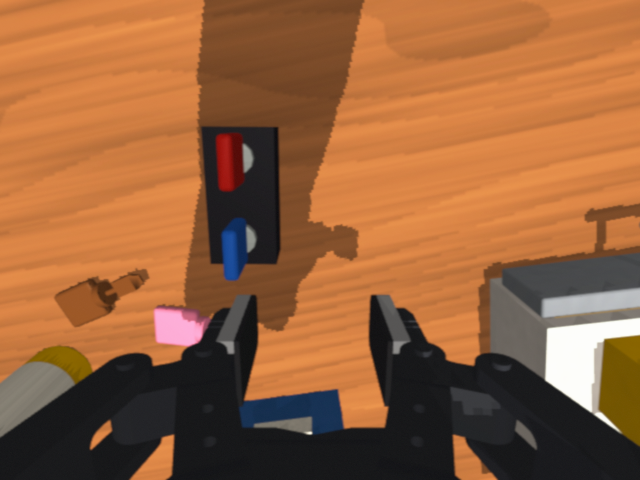

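The wrist picture shows the blue bow at about (234,248), the red one at (229,162), both in the stand, with the key's long axis close to vertical in the image.

```bash
python3 - <<'E'
from h import *
np.set_printoptions(precision=4,suppress=True)
im=cv2.imread('pics/w1.png'); i=bot.camera_info('wrist')
b,g,r=[im[...,k].astype(int) for k in range(3)]
for n,m in(('blue',(b>r+50)&(b>g+30)),('red',(r>g+80)&(r>b+80)&(g<60))):
    m=m.astype(np.uint8); m[:,:205]=0;m[:,275:]=0; m[290:]=0;m[:110]=0
    cs=max(cv2.findContours(m,0,2)[0],key=cv2.contourArea); M=cv2.moments(cs); c=(M['m10']/M['m00'],M['m01']/M['m00'])
    print(n,c,cv2.contourArea(cs),cv2.approxPolyDP(cs,2,True)[:,0].tolist(),onz(i,*c,.072))
    # model prediction
    for p0 in ([.478,-.2625],[.478,-.264]) if n=='blue' else ([.4212,-.2506],):
        t=-.2; R=np.array([[np.cos(t),-np.sin(t)],[np.sin(t),np.cos(t)]])
        for z in(.047,.087): print(p0,z,[tuple(int(x) for x in proj(i,[*(np.array(p0)+R@[sx*.017,sy*.005]),z])) for sx,sy in((-1,-1),(-1,1),(1,1),(1,-1))])
o=bot.get_obs();print(o['eef_pos'])
E
```

```text
blue (233.70113972140143, 248.09905726748275) 1184.5 [[241, 218], [233, 219], [221, 234], [224, 272], [227, 279], [236, 279], [246, 261], [245, 222]] [ 0.4791 -0.2617  0.072 ]
[0.478, -0.2625] 0.047 [(230, 213), (244, 213), (246, 259), (232, 259)]
[0.478, -0.2625] 0.087 [(217, 227), (234, 227), (236, 279), (221, 279)]
[0.478, -0.264] 0.047 [(228, 213), (242, 214), (244, 259), (230, 259)]
[0.478, -0.264] 0.087 [(215, 227), (231, 227), (234, 279), (218, 279)]
red (225.31489031256064, 161.71248301300716) 858.5 [[220, 134], [216, 138], [219, 187], [222, 190], [231, 190], [234, 187], [232, 134]] [ 0.4236 -0.2529  0.072 ]
[0.4212, -0.2506] 0.047 [(226, 128), (241, 128), (243, 179), (229, 179)]
[0.4212, -0.2506] 0.087 [(212, 128), (229, 128), (232, 188), (215, 188)]
[ 0.4806 -0.2078  0.1863]
```

>>> step_arm(targets="0 -0.003 -0.108 0 0 0 0; 0 -0.003 -0.108 -0.05 0 0 0; 0 -0.003 -0.108 -0.12 0 0 0; 0 -0.003 -0.108 -0.18 0 0 0; 0 -0.003 -0.108 -0.23 0 0 0; 0 -0.003 -0.108 -0.26 0 0 0; 0 -0.003 -0.108 -0.268 0 0 0; 0 -0.003 -0.108 -0.268 0 0 0")

```text
clock: 6.53
eef_pos: [0.4784, -0.2598, 0.0513]
tool_rot: [0.097, 0.995, 0.001, -0.001]
ft_force: [0.2, 0.2, 0.2]
grip_width: 0.0428
grasp_force: 0.0
```

>>> step_arm(targets="-0.5 0 0 0 0 0 0; -0.8 0 0 0 0 0 0; -1 0 0 0 0 0 0; -1 0 0 0 0 0 0; -1 0 0 0 0 0 0; -1 0 0 0 0 0 0")

```text
clock: 7.03
eef_pos: [0.4805, -0.2621, 0.0542]
tool_rot: [0.098, 0.995, -0.0, 0.002]
ft_force: [0.1, 0.1, 6.0]
grip_width: 0.0096
grasp_force: 59.1
```

>>> step_arm(targets="-1 0 0 0.02 0 0 0; -1 0 0 0.05 0 0 0; -1 0 0 0.1 0 0 0; -1 0 0 0.16 0 0 0; -1 0 0 0.24 0 0 0; -1 0 0 0.32 0 0 0; -1 0 0 0.36 0 0 0; -1 0 0 0.36 0 0 0; -1 0 0 0.36 0 0 0")

```text
clock: 7.78
eef_pos: [0.4795, -0.2622, 0.2344]
tool_rot: [0.098, 0.995, -0.001, 0.002]
ft_force: [-0.5, 0.1, -0.0]
grip_width: 0.009
grasp_force: 58.7
```

```bash
python3 - <<'E'
from h import *
im,i=snap('wrist','w2'); o=bot.get_obs(); print(o['eef_pos'],o['tool_rot'],o['grip_width'],o['ft_force'])
E
```

```text
[ 0.4785869  -0.26164713  0.2324753 ] [ 9.80255571e-02  9.95183892e-01 -1.09747399e-04 -7.24544026e-06] 0.009141101536240889 [ 0.09733303 -0.26213404 -0.51792661]
```

View pics/w2.png

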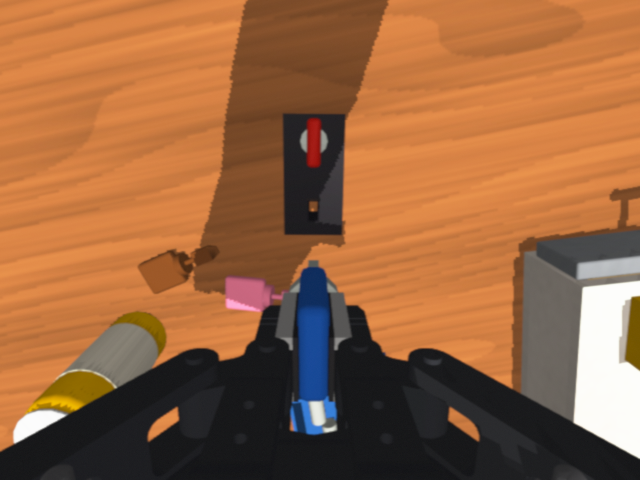

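The wrist picture shows the blue key held upright in the fingers (bow at (313,330), collar at (312,285)); its slot in the stand at (313,211) is empty and the red key is still in place at (314,142).

>>> step_arm(targets="-1 0.32 0.42 0 0 0 0.16; -1 0.32 0.42 0 0 0 0.16; -1 0.32 0.42 0 0 0 0.16; -1 0.32 0.42 0 0 0 0.16; -1 0.32 0.42 0 0 0 0.16; -1 0.32 0.42 0 0 0 0.16; -1 0.32 0.42 0 0 0 0.16; -1 0.32 0.42 0 0 0 0.16; -1 0.32 0.42 0 0 0 0.16; -1 0.32 0.42 0 0 0 0.16")

```text
clock: 8.67
eef_pos: [0.6377, -0.0523, 0.2306]
tool_rot: [0.036, 0.999, -0.0, -0.002]
ft_force: [-0.2, 0.9, -0.5]
grip_width: 0.0092
grasp_force: 58.8
```

```bash
python3 - <<'E'
from h import *
np.set_printoptions(precision=4,suppress=True)
im,i=snap('wrist','w3'); o=bot.get_obs(); print(o['eef_pos'],o['tool_rot'],o['grip_width'],i['pose'])
np.save('w3.npy',i['pose'])
E
```

```text
[ 0.6377 -0.0528  0.2312] [ 0.036   0.9994 -0.0002 -0.0014] 0.008873574000820263 [[ 0.0695 -0.9599 -0.2716  0.57  ]
 [ 0.9976  0.0668  0.0191 -0.0486]
 [-0.0002 -0.2723  0.9622  0.372 ]
 [ 0.      0.      0.      1.    ]]
```

View pics/w3.png

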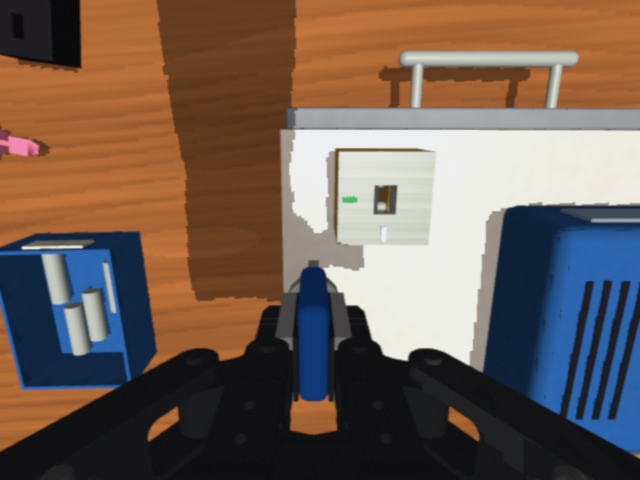

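The wrist picture shows the drawer flush with the cabinet, the keyhole at about (385,200) and the switch box's face spanning (336,150) to (433,244). The held key's tip is at (313,264).

```bash
python3 - <<'E'
from h import *
np.set_printoptions(precision=4,suppress=True)
im=cv2.imread('pics/w3.png'); i=bot.camera_info('wrist'); o=bot.get_obs(); t=o['eef_pos']; print(t)
g=cv2.cvtColor(im,cv2.COLOR_BGR2GRAY)
D=(g<130).astype(np.uint8); D[:182]=0;D[218:]=0;D[:,368:]*=1; D[:,:368]=0;D[:,402:]=0
cs=max(cv2.findContours(D,0,2)[0],key=cv2.contourArea); x,y,w,h=cv2.boundingRect(cs); print('slot',x,y,w,h,cv2.minAreaRect(cs))
c=(x+w/2-.5,y+h/2-.5); H=onz(i,*c,.136); print('hole',H, 'size',onz(i,x,y,.136)-onz(i,x+w,y+h,.136))
for p in ((337,150),(435,152),(430,244),(336,242)): print(p,onz(i,*p,.136))
# edges inside the box for yaw
E=cv2.HoughLinesP(cv2.Canny(g[140:250,325:445],60,150),1,np.pi/360,30,minLineLength=40,maxLineGap=6)
for l in E[:,0]:
    a=onz(i,l[0]+325,l[1]+140,.136);b=onz(i,l[2]+325,l[3]+140,.136); d=b-a; print(l+[325,140,325,140],np.arctan2(d[1],d[0])%(np.pi/2))
# held key: tip, collar
b_,g_,r_=[im[...,k].astype(int) for k in range(3)]
print('expected tip px',proj(i,t-[0,0,.0485]),'collar centre top px',proj(i,t-[0,0,.0485-.043]))
print('bowtop',[proj(i,t+np.array([s*.017,0,.0345])) for s in(-1,1)])
print('tip on plane',onz(i,313.5,264,t[2]-.0485)-t)
m=((b_>r_+50)&(b_>g_+30)); m[:260]=0;m[405:]=0;m[:,:290]=0;m[:,:]&=True;m[:,340:]=0
v,u=np.nonzero(m); print('bow',u.min(),u.max(),v.min(),v.max(),[ (r,u[v==r].min(),u[v==r].max()) for r in(275,300,340,380)])
print('fwd yaw',2*np.arctan2(o['tool_rot'][1],o['tool_rot'][0]))
cv2.imwrite('pics/c3.png',cv2.resize(im[240:410,270:360],None,fx=3.5,fy=3.5))
E
```

```text
[ 0.6377 -0.0528  0.2312]
slot 374 185 23 29 ((385.0, 199.0), (28.0, 22.0), 90.0)
hole [ 0.6133 -0.0094  0.136 ] size [-0.0183 -0.0132  0.    ]
(337, 150) [ 0.583  -0.0362  0.136 ]
(435, 152) [0.5881 0.0198 0.136 ]
(430, 244) [0.643  0.0174 0.136 ]
(336, 242) [ 0.6377 -0.0398  0.136 ]
[337 244 337 196] 1.5165740788782425
[334 214 334 150] 1.5145413209132195
[329 151 424 151] 1.5003372743452477
[335 148 419 148] 1.5003368882790258
[326 219 327 176] 1.4863815921409826
[338 152 338 195] 1.5172516355182353
expected tip px (np.float64(315.03513792273185), np.float64(269.41717759856004)) collar centre top px (np.float64(315.54649391565783), np.float64(306.06417340500275))
bowtop [(np.float64(312.3293841392987), np.float64(310.97650196751806)), (np.float64(320.0460973097343), np.float64(410.3941960730672))]
tip on plane [-0.0029 -0.0006 -0.0485]
bow 297 329 268 399 [(275, np.int64(302), np.int64(323)), (300, np.int64(299), np.int64(327)), (340, np.int64(299), np.int64(327)), (380, np.int64(299), np.int64(327))]
fwd yaw 3.0696401817441474
```

View pics/c3.png

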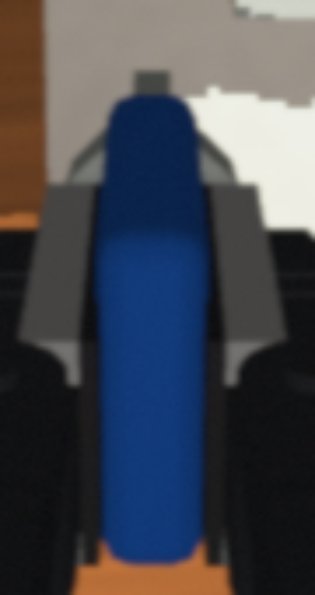

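The crop shows the key straight in the grip, with the blade's edge just visible above the bow at (313,260) in the full picture. It is within about 1 mm of the tool axis, which is inside the slot's capture range.

>>> step_arm(targets="-1 -0.047 0.088 0 0 0 0.01; -1 -0.047 0.088 0 0 0 0.01; -1 -0.047 0.088 -0.03 0 0 0.01; -1 -0.047 0.088 -0.06 0 0 0.01; -1 -0.047 0.088 -0.075 0 0 0.01; -1 -0.047 0.088 -0.075 0 0 0.01")

```text
clock: 9.22
eef_pos: [0.6135, -0.0087, 0.1929]
tool_rot: [0.032, 0.999, -0.0, -0.002]
ft_force: [-0.3, -0.7, -0.1]
grip_width: 0.0092
grasp_force: 58.8
```

>>> step_arm(targets="-1 0 0 -0.006 0 0 0; -1 0 0 -0.012 0 0 0; -1 0 0 -0.018 0 0 0; -1 0 0 -0.024 0 0 0; -1 0 0 -0.028 0 0 0; -1 0 0 -0.028 0 0 0")

```text
clock: 9.72
eef_pos: [0.6153, -0.0077, 0.1803]
tool_rot: [0.031, 1.0, -0.0, -0.0]
ft_force: [0.3, -0.0, 0.0]
grip_width: 0.0094
grasp_force: 58.8
```

>>> step_arm(targets="-1 0 0 -0.004 0 0 0; -1 0 0 -0.008 0 0 0; -1 0 0 -0.012 0 0 0; -1 0 0 -0.014 0 0 0; -1 0 0 -0.014 0 0 0")

```text
clock: 10.13
eef_pos: [0.6152, -0.0076, 0.1733]
tool_rot: [0.031, 1.0, 0.0, -0.0]
ft_force: [0.0, -0.3, -1.2]
grip_width: 0.009
grasp_force: 59.0
```

Free so far, at about 11 mm depth. Now I push with yaw rocking.

>>> step_arm(targets="-1 0 0 -0.003 0 0 0.1; -1 0 0 -0.006 0 0 -0.1; -1 0 0 -0.009 0 0 0.12; -1 0 0 -0.012 0 0 -0.12; -1 0 0 -0.015 0 0 0.12; -1 0 0 -0.018 0 0 -0.12; -1 0 0 -0.02 0 0 0.12; -1 0 0 -0.022 0 0 -0.12; -1 0 0 -0.022 0 0 0.1; -1 0 0 -0.022 0 0 0")

```text
clock: 10.97
eef_pos: [0.6142, -0.0076, 0.1627]
tool_rot: [0.029, 1.0, 0.0, -0.001]
ft_force: [-4.1, 1.1, 1.2]
grip_width: 0.0092
grasp_force: 59.1
```

>>> step_arm(targets="-1 -0.002 0 -0.003 0 0 0.12; -1 -0.002 0 -0.006 0 0 -0.12; -1 -0.002 0 -0.009 0 0 0.12; -1 -0.002 0 -0.012 0 0 -0.12; -1 -0.002 0 -0.015 0 0 0.12; -1 -0.002 0 -0.018 0 0 -0.12; -1 -0.002 0 -0.02 0 0 0.12; -1 -0.002 0 -0.022 0 0 -0.12; -1 -0.002 0 -0.022 0 0 0.1; -1 -0.002 0 -0.022 0 0 0")

```text
clock: 11.8
eef_pos: [0.615, -0.0077, 0.1522]
tool_rot: [0.03, 1.0, 0.0, 0.001]
ft_force: [0.1, 0.1, -0.2]
grip_width: 0.0091
grasp_force: 58.9
```

>>> step_arm(targets="-1 0 0 -0.003 0 0 0; -1 0 0 -0.006 0 0 0.1; -1 0 0 -0.009 0 0 -0.1; -1 0 0 -0.01 0 0 0; -1 0 0 -0.01 0 0 0")

```text
clock: 12.22
eef_pos: [0.6154, -0.0076, 0.1502]
tool_rot: [0.03, 1.0, 0.0, 0.002]
ft_force: [-3.6, 0.6, 12.8]
grip_width: 0.0092
grasp_force: 61.0
```

>>> step_arm(targets="-1 0 0 -0.002 0 0 0.12; -1 0 0 -0.003 0 0 -0.12; -1 0 0 -0.003 0 0 0.12; -1 0 0 -0.003 0 0 -0.12; -1 0 0 -0.003 0 0 0.12; -1 0 0 -0.003 0 0 0; -1 0 0 -0.003 0 0 0")

```text
clock: 12.8
eef_pos: [0.6162, -0.0076, 0.1501]
tool_rot: [0.032, 0.999, 0.0, 0.003]
ft_force: [-4.3, 1.0, 17.2]
grip_width: 0.009
grasp_force: 61.6
```

```bash
python3 - <<'E'
from h import *
im,i=snap('scene','s2'); u,v=[int(x) for x in proj(i,[.614,-.008,.14])]; print(u,v)
a=im[v-60:v+60,u-80:u+80]; cv2.imwrite('pics/c4.png',cv2.resize(a,None,fx=5,fy=5,interpolation=cv2.INTER_CUBIC)[:,:,::-1])
o=bot.get_obs(); print(o['eef_pos'],o['joint_pos'],o['ft_force'])
E
```

```text
328 245
[ 0.61612463 -0.00760542  0.15006795] [-1.24057416e-02  5.07600728e-01  1.84082339e-01  1.24049054e+00
  1.26679014e-04  4.92734018e-02] [-4.23139907  0.74756477 16.92236248]
```

View pics/c4.png

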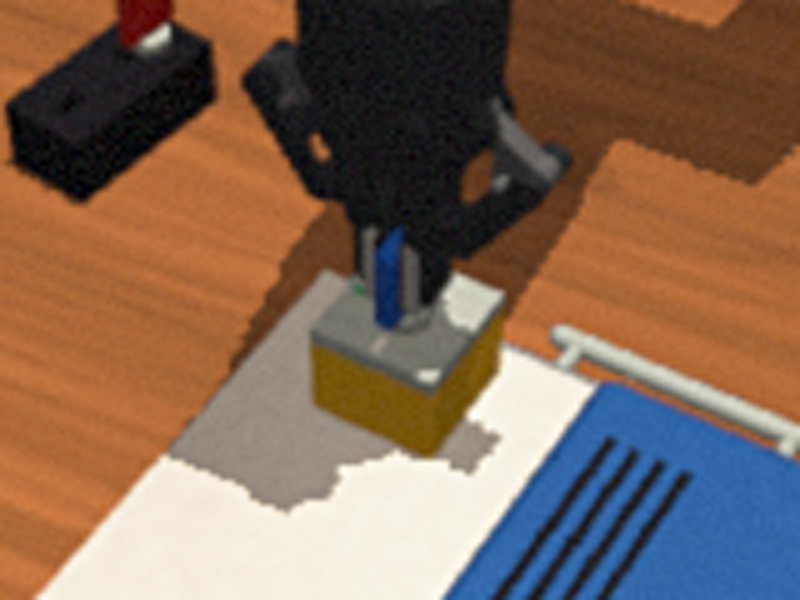

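The crop shows the bow standing low on the box's steel face with no blade visible. With the hard stop at 17 N, the key is home, so I turn it clockwise.

>>> step_arm(targets="-1 -0.001 0 0.002 0 0 -0.1; -1 -0.001 0 0.002 0 0 -0.2; -1 -0.001 0 0.002 0 0 -0.3; -1 -0.001 0 0.002 0 0 -0.4; -1 -0.001 0 0.002 0 0 -0.5; -1 -0.001 0 0.002 0 0 -0.6; -1 -0.001 0 0.002 0 0 -0.7; -1 -0.001 0 0.002 0 0 -0.8; -1 -0.001 0 0.002 0 0 -0.9; -1 -0.001 0 0.002 0 0 -1")

```text
clock: 13.68
eef_pos: [0.615, -0.01, 0.1501]
tool_rot: [0.413, 0.911, -0.001, 0.003]
ft_force: [-4.6, -5.9, 14.9]
grip_width: 0.0097
grasp_force: 61.1
```

```bash
python3 - <<'E'
from h import *
o=bot.get_obs(); print(o['eef_pos'],o['ft_torque'],o['ft_force'],2*np.arctan2(o['tool_rot'][1],o['tool_rot'][0]),o['joint_pos'][5])
E
```

```text
[ 0.6149923  -0.00998367  0.15013413] [-1.36466679  1.19071485  0.154595  ] [-4.55108822 -5.90664673 14.86027603] 2.290084663158129 0.83756648979534
```

>>> step_arm(targets="-1 -0.001 -0.001 0.001 0 0 -0.1; -1 -0.001 -0.002 0.001 0 0 -0.2; -1 -0.001 -0.002 0.001 0 0 -0.3; -1 -0.001 -0.002 0.001 0 0 -0.4; -1 -0.001 -0.002 0.001 0 0 -0.5; -1 -0.001 -0.002 0.001 0 0 -0.6; -1 -0.001 -0.002 0.001 0 0 -0.7; -1 -0.001 -0.002 0.001 0 0 -0.8; -1 -0.001 -0.002 0.001 0 0 -0.9; -1 -0.001 -0.002 0.001 0 0 -1")

```text
clock: 14.52
eef_pos: [0.6128, -0.0109, 0.1501]
tool_rot: [0.73, 0.683, -0.001, 0.002]
ft_force: [-7.9, -5.1, 17.2]
grip_width: 0.0088
grasp_force: 61.1
```

>>> step_arm(targets="-1 0 0 0 0 0 -0.07; -1 0 0 0 0 0 -0.14; -1 0 0 0 0 0 -0.2; -1 0 0 0 0 0 -0.2; -1 0 0 0 0 0 -0.2")

```text
clock: 14.93
eef_pos: [0.6122, -0.0107, 0.1501]
tool_rot: [0.78, 0.625, -0.001, 0.002]
ft_force: [-9.5, -4.9, 17.8]
grip_width: 0.0094
grasp_force: 61.3
```

```bash
python3 - <<'E'
from h import *
im,i=snap('wrist','w4'); o=bot.get_obs(); print(o['eef_pos'],o['ft_torque'],o['ft_force'],2*np.arctan2(o['tool_rot'][1],o['tool_rot'][0]),o['joint_pos'][5])
E
```

```text
[ 0.61218136 -0.01072623  0.15012016] [-1.03156992  2.28274748  0.06131214] [-8.59295758 -4.24827461 16.06567913] 1.3513345069311673 1.7747418846207608
```

View pics/w4.png

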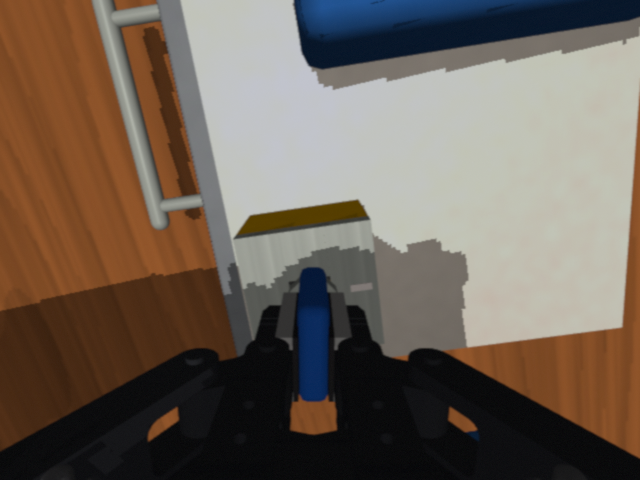

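The wrist picture shows the bow at (313,335), still aligned with the fingers, and the hand turned about 1.72 rad relative to the box. I add a little more against the stop to cover play and slip.

>>> step_arm(targets="-1 -0.001 -0.001 0 0 0 -0.06; -1 -0.002 -0.001 0 0 0 -0.12; -1 -0.002 -0.001 0 0 0 -0.18; -1 -0.002 -0.001 0 0 0 -0.2; -1 -0.002 -0.001 0 0 0 -0.2")

```text
clock: 15.4
eef_pos: [0.6117, -0.0104, 0.1501]
tool_rot: [0.827, 0.563, -0.0, 0.001]
ft_force: [-8.0, -3.0, 15.5]
grip_width: 0.0092
grasp_force: 61.5
```

```bash
python3 - <<'E'
from h import *
im,i=snap('wrist','w5'); o=bot.get_obs(); print(o['eef_pos'],o['ft_torque'],o['ft_force'],2*np.arctan2(o['tool_rot'][1],o['tool_rot'][0]),o['joint_pos'][5])
for f in('w3','w4','w5'):
    im=cv2.imread(f'pics/{f}.png').astype(int); m=(im[...,0]>im[...,2]+50)&(im[...,0]>im[...,1]+30)
    print(f,[(r,np.nonzero(m[r,285:345])[0].min()+285,np.nonzero(m[r,285:345])[0].max()+285) for r in(275,290,310,330,350,370,390)])
E
```

```text
[ 0.61172828 -0.01041178  0.15012756] [-0.69472065  1.95472734  0.47689627] [-7.34734457 -3.24576663 15.71338691] 1.1959176550698225 1.9300089906063314
w3 [(275, np.int64(302), np.int64(323)), (290, np.int64(301), np.int64(325)), (310, np.int64(298), np.int64(328)), (330, np.int64(298), np.int64(328)), (350, np.int64(299), np.int64(327)), (370, np.int64(299), np.int64(327)), (390, np.int64(299), np.int64(327))]Traceback (most recent call last):
  File "<stdin>", line 5, in <module>
    return umr_minimum(a, axis, None, out, keepdims, initial, where)
ValueError: zero-size array to reduction operation minimum which has no identity
```

Torque about the key's axis jumped to 0.48 N m, so the plug is on its stop. I check that it holds steady.

>>> step_arm(targets="-1 0 0 0 0 0 0; -1 0 0 0 0 0 0; -1 0 0 0 0 0 0; -1 0 0 0 0 0 0; -1 0 0 0 0 0 0; -1 0 0 0 0 0 0")

```text
clock: 15.95
eef_pos: [0.6117, -0.0104, 0.1501]
tool_rot: [0.826, 0.563, -0.0, 0.001]
ft_force: [-7.9, -2.7, 15.7]
grip_width: 0.0093
grasp_force: 61.5
```

```bash
python3 - <<'E'
from h import *
o=bot.get_obs(); print(o['eef_pos'],o['ft_torque'],o['ft_force'],o['grasp_force'],2*np.arctan2(o['tool_rot'][1],o['tool_rot'][0]))
if o['ft_torque'][2]>.2: print(bot.job_done())
E
```

```text
[ 0.61170634 -0.01043077  0.15009523] [-0.71234061  1.87121195  0.51462359] [-7.86818477 -2.67608156 15.74093588] 61.512656807899475 1.1959554830780332
the job is handed in; nothing more can be done
None
```

I pushed the drawer shut to its stop, seated the blue key fully in the keyhole, turned it clockwise to the plug's stop judging by wrist torque, and handed the job in at about 16 s, still gripping and holding it turned.

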